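# Close the tin with its nested double lid, then lift the cover off alone

## Robot

A 6-joint arm with a two-finger parallel gripper is mounted at the origin on the work surface; the furniture and walls round the work are solid. World frame = base frame: x ahead of the robot, y to its left, z up, the work surface at z = 0. Lengths are in mm, angles in rad, forces in N, time in s.
With the tool pointing down it reaches from about 325 to 775 mm from the base axis. Payload 9.3 kg.
Tool frame: the origin (TCP) lies where the fingers leave the gripper's body, on its centre line; the fingertips stand 73 mm ahead of it and the grasp point (between the pads) lies 54 mm ahead of it; z points along the fingers, y is the line along which they close (so a half turn about z gives the same grasp; the last joint's range is limited). The gripper opens to 85 mm and grips with 20 to 120 N. Pads are 22 mm wide; open, the fingers measure 114 mm over their backs; the gripper's body (76 mm by 85 mm) begins 54 mm behind the grasp point. The pads swing forward as they close: fully open they stand 13 mm farther back than shut.
Start: joints at [1.105, 0.259, 0.021, 1.334, 0, 1.418], TCP at [169.249, 523.308, 303.879] pointing down, gripper open.
Joint ranges: [-3.04, 3.04], [-0.91, 1.82], [-1.04, 1.36], [-1.92, 1.95], [-1.52, 1.45], [-3.14, 3.14]. Speed limits (rad/s): [2.22, 2.22, 2.79, 3.14, 3.14, 3.14].

## Interface

Orientations are given as a unit quaternion [x, y, z, w].
In Python, from cell import observe, get_image, order gives the robot as it stands.
- The arm moves only by the tool play_rows, never from a script. Its argument "increments" is text: rows parted by semicolons, each of 7 numbers parted by spaces: the shift along the tool's x, y, z in mm, then the turn, a rotation vector about the tool's x, y, z in rad, then the opening, from 0 (shut) to 1 (fully open). A call has 1 to 5 rows; each row is the pose to reach, as a shift and turn from the pose commanded when the call began, along the tool's axes at that moment; what a row does not reach only later rows make up. A row lasts 1/8 s, in which the tool goes at most 62.5 mm and 10.7 degrees, less where a joint would pass 70% of its speed; a pose out of reach is approached as far as the arm can. A call with a gripper value outside its range is refused whole. The fingers move at their own pace and stop on an object; "squeeze" is the grip in N (left out, the last holds). Time passes only in rows, so rows that repeat a pose let the fingers close. It gives the time, the measured TCP pose, the force, the opening and the grip force at its end, in the units of the state.
- observe(): the state, without advancing time (a new reading comes with each control period).
- get_image(name): name is "scene" or "side" or "wrist"; returns a dict with "image" (480x640x3 uint8, red, green, blue), "vertical_fov" (degrees; the focal length in pixels is half the picture's height over the tangent of half this angle, whatever the lens; pixels are square), "cx", "cy" (the principal point, pixels), "pose" (4x4, takes a point from camera to world coordinates). Camera axes: x right, y down, z forward; pixel columns grow to the right and rows downward; lengths in mm; the calibration is good to about 2 mm. The wrist camera is an equidistant fisheye: a pixel r from the principal point sees the ray r / f radians off the axis. A picture is of the moment at which its call begins. There is no depth.
- order.job_done(): hands the job in; it is judged then, once.
The state is a dict: "clock": time; "joint_pos": joint angles; "joint_velocities": joint speeds; "joint_torque": joint torques, N m; "tool_pos": TCP position; "tool_rot": TCP orientation; "ft_force": force on the tool from outside, world axes, zero at the start; "ft_torque": the same for the moment, N m; "opening": opening from 0.0 (shut) to 1.0 (fully open); "gripper_force": force on a finger pad.
Only numpy, scipy, OpenCV 4.12 (cv2) and the standard library are available. Lean on these libraries where they do the work, as an engineer would, in place of code of your own. Each camera call takes 0.05 s, during which the arm holds its last target. There are 200 camera calls.

## Task

Put the nested double lid on the open blue tin: carry it by the red stem with the wooden cover still lying on the inner lid, and lower it gently until the inner lid sits fully home in the tin's mouth. Then take only the wooden cover by its dark collar and lift it level and straight up until it is clear of the stem, leaving the inner lid seated and undisturbed. Finish still holding the cover up in the gripper above the tin, touching nothing else; leave the tin where it stands, and the shaker and spice jars alone.

Things in the scene. Friction and masses are not known exactly. Their poses are not given: they have to be found in the camera images.
- tin: Loose open blue metal tin with two brass bands, 92 mm outside diameter, 95 mm high, wall 4 mm (mouth 84 mm across), empty, about 0.7 kg, upright. Origin: centre of its underside, z up. It stands left or right of the middle, the double lid on the other side.
- tin_mouth (a point): Centre of the tin's mouth at rim height, 95 mm above the tin's origin.
- inner_lid: Loose inner lid, ~0.2 kg. Origin: underside centre, z up. Black plug 78 mm wide, z 0 to 14 mm, foot tapered to 68 mm; steel flange 90 mm wide, z 14 to 19; red round stem 18 mm wide on the axis, z 19 to 79. Starts on the worktop, on its plug. Seated: flange on the rim, origin 81 mm above the tin's, 3 mm play all round the plug. Lifted by the stem it carries the cover, which lies on the flange.
- stem_top (a point): Top centre of the red stem, 79 mm above the inner lid's origin. The free part of the stem, above the collar, is the top 30 mm.
- cover: Loose wooden cover, ~0.16 kg. Origin: centre of the plate's underside, z up. Plate 108 mm wide, z 0 to 6 mm; skirt 4 mm thick down to z -9; dark round collar 34 mm wide, z 6 to 30. A 24 mm bore runs through; the red stem stands out 30 mm above the collar. Nested by its weight alone, origin 19 mm above the inner lid's; it must rise over 60 mm to clear the stem.
- collar_top (a point): Centre of the collar's top edge, 30 mm above the cover's origin.
- salt_shaker: Bystander: loose glass salt shaker with grey top, 44 mm diameter, 90 mm high; origin centre of the underside.
- red_spice: Bystander: loose spice jar with red cap and green label, 45 mm diameter, 106 mm high; origin centre of the underside.
- dark_spice: Bystander: loose spice jar with red cap and dark label, 45 mm diameter, 106 mm high; origin centre of the underside.
Things that resemble listed ones, but are neither listed nor needed, are in the scene too. Of the things that look like the cover, the middle-sized one is meant.

How it is judged:
By the outcome, as a careful person would: the job done as asked, in the order asked, and still so for the second after the job is handed in, while the arm keeps its last pose, push and grip.
It also fails if it takes over 56 s, if anything falls off the work surface, if the arm or the gripper's body presses on something with over 40 N, if the wrist force passes 120 N, or if a joint passes its speed limit or range.

## Working session

There is one attempt and no reset: what is moved stays moved. The work goes in short steps, Python scripts to look and compute and a tool call to move; the robot and the scene stay as the last step left them, time stands still between calls to the robot, and variables do not carry over. Pictures are saved under pics/ and viewed, at most 10 in all, crops included, and the job is handed in when it is done.

Besides the shell and the picture viewer there is one more tool, called after ">>>" in YAML: its name, and indented under it one key for each argument. play_rows: Moves the arm, as the interface text tells. Its arguments: {"type":"object","properties":{"increments":{"type":"string"},"squeeze":{"type":"number"}},"required":["increments"]}

```bash
mkdir -p pics; ls
python3 - <<'E'
from cell import observe,get_image
import cv2,numpy as np,json,pickle
print(observe())
for n in("scene","side"):
    g=get_image(n);cv2.imwrite(f"pics/{n}0.png",g["image"][:,:,::-1]);print(n,g["vertical_fov"],g["cx"],g["cy"],np.round(g["pose"],3).tolist())
    pickle.dump(g,open(n+"0.pkl","wb"))
E
```

```text
pics
{'clock': 0.0, 'joint_pos': array([1.10536105e+00, 2.59204745e-01, 2.07538457e-02, 1.33369723e+00,
       1.72395052e-05, 1.41818050e+00]), 'joint_velocities': array([-0.00058915,  0.00019608, -0.00092508, -0.00158391, -0.00034516,
        0.00132367]), 'joint_torque': array([-1.26756455e-03, -5.55639660e+01,  3.44528353e+01,  1.38412646e-02,
       -1.71263987e-04,  1.43833847e-05]), 'tool_pos': array([169.1838454 , 523.13898715, 303.25616599]), 'tool_rot': array([ 1.55772739e-01,  9.87792689e-01, -6.41262267e-04, -2.13773532e-04]), 'ft_force': array([-0.14934029, -0.32166143,  0.0668064 ]), 'ft_torque': array([ 0.00836826, -0.07187081,  0.04419208]), 'gripper_force': 0.0, 'opening': 1.0031925507656356}
scene 45.925050572352774 310.4823054276811 243.97299267175845 [[0.73, -0.339, 0.593, -238.029], [-0.683, -0.384, 0.621, -755.263], [0.018, -0.859, -0.512, 711.572], [0.0, 0.0, 0.0, 1.0]]
side 56.18686087720033 326.0299093204031 234.9599478861041 [[1.0, 0.008, 0.003, 445.387], [0.002, -0.497, 0.868, -818.183], [0.008, -0.868, -0.497, 560.103], [0.0, 0.0, 0.0, 1.0]]
```

View pics/scene0.png

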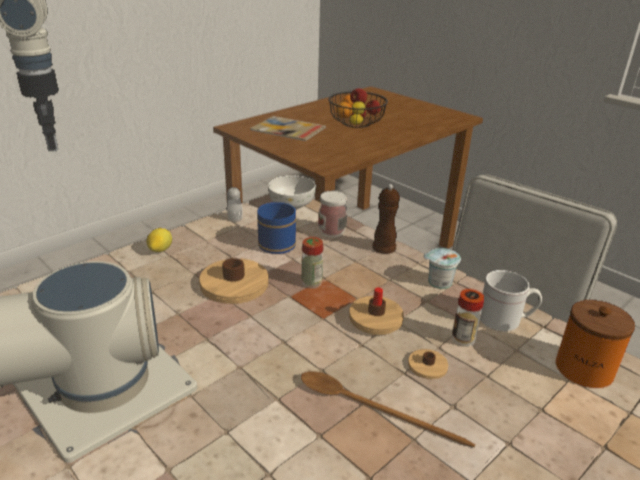

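View pics/side0.png

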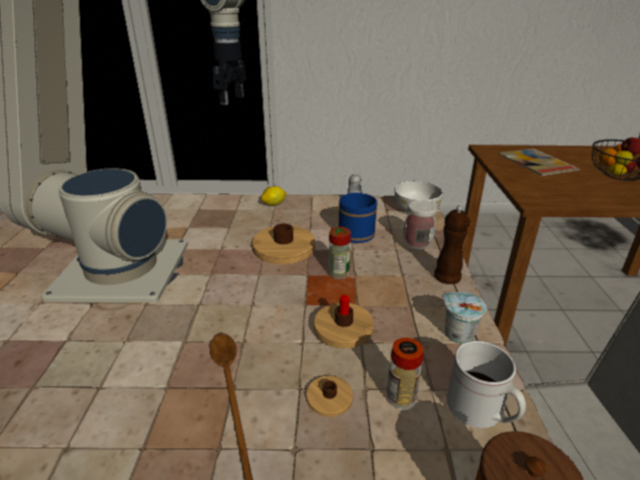

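The scene picture shows the nested lid (stem top at about (378,291), plate at (377,315)) and the blue tin (mouth at (277,211)). In the side picture the stem top is at about (345,298) and the tin mouth at (358,202). The covers at (234,279) and (428,363) in the scene picture are decoys.

```bash
cat > h.py <<'E'
import numpy as np,cv2,pickle
from scipy.spatial.transform import Rotation as R
def ray(g,u,v,fish=False):
    f=240/np.tan(np.radians(g["vertical_fov"]/2));x,y=u-g["cx"],v-g["cy"]
    if fish:
        r=np.hypot(x,y);t=r/f;d=np.array([x/r*np.sin(t),y/r*np.sin(t),np.cos(t)]) if r>1e-9 else np.array([0,0,1.])
    else: d=np.array([x/f,y/f,1.])
    P=np.asarray(g["pose"]);d=P[:3,:3]@d;return P[:3,3],d/np.linalg.norm(d)
def tri(*rays):
    A=sum(np.eye(3)-np.outer(d,d) for o,d in rays);b=sum((np.eye(3)-np.outer(d,d))@o for o,d in rays)
    p=np.linalg.solve(A,b);e=[np.linalg.norm((np.eye(3)-np.outer(d,d))@(p-o)) for o,d in rays];return p.round(1),np.round(e,1)
def plane(r,z): o,d=r;return (o+d*(z-o[2])/d[2]).round(1)
E
python3 - <<'E'
from h import *
G=[pickle.load(open(n+"0.pkl","rb")) for n in("scene","side")]
def T(n,a,b): print(n,*tri(ray(G[0],*a),ray(G[1],*b)))
pts={}
for g,box in zip(G,[(365,395,280,320),(330,360,285,325)]):
    h=cv2.cvtColor(g["image"],cv2.COLOR_RGB2HSV);m=((h[...,0]<6)|(h[...,0]>174))&(h[...,1]>190)&(h[...,2]>110)
    M=np.zeros_like(m);a,b,c,d=box;M[c:d,a:b]=m[c:d,a:b];y,x=np.nonzero(M);print("stem",x.min(),x.max(),y.min(),y.max(),x.mean(),y.mean())
    b=(h[...,0]>105)&(h[...,0]<125)&(h[...,1]>150)&(h[...,2]>50);n,l,s,ce=cv2.connectedComponentsWithStats(b.astype(np.uint8));i=1+s[1:,4].argmax();print("tin",s[i]);pts.setdefault("t",[]).append(s[i])
T("stemtop",(378,293.),(345,299.))
T("tin mouth",(277,212),(358,203))
T("red jar top",(312.5,243),(340.5,235));T("dark jar top",(470,297),(407,346));T("shaker top",(234,191),(355,178))
T("big collar",(233,262),(283,228));T("pepper top",(389,187),(456,210))
E
```

```text
stem 375 381 288 305 378.9736842105263 295.69736842105266
tin [291 217   1   1   1]
stem 340 349 295 314 344.8758620689655 303.88275862068963
tin [340 193  36  21 558]
stemtop [ 480.8 -194.8   70.3] [3.7 3.7]
tin mouth [524.8 160.   89.1] [0. 0.]
red jar top [478.  -12.1  98.7] [0.2 0.2]
dark jar top [ 563.  -343.2  102.1] [4.1 4.1]
shaker top [527.3 333.8  81.1] [0.4 0.4]
big collar [348.2  97.4  53.5] [0.2 0.2]
pepper top [703.4 -25.3 164.9] [0. 0.]
```

>>> play_rows:
  increments: "-41 -47 0 0 0 0 1; -82 -94 0 0 0 0 1; -123 -141 0 0 0 0 1; -164 -188 0 0 0 0 1; -205 -235 0 0 0 0 1"

```text
clock: 0.72
tool_pos: [292.1, 234.9, 303.8]
tool_rot: [0.155, 0.988, 0.0, 0.0]
ft_force: [1.2, 1.0, 0.5]
opening: 1.006
gripper_force: 0.0
```

>>> play_rows:
  increments: "-41 -47 0 0 0 0 1; -82 -94 0 0 0 0 1; -123 -141 0 0 0 0 1; -164 -188 0 0 0 0 1; -205 -235 0 0 0 0 1"

```text
clock: 1.35
tool_pos: [415.0, -52.2, 303.9]
tool_rot: [0.156, 0.988, 0.0, 0.0]
ft_force: [1.1, 0.8, -0.4]
opening: 1.0
gripper_force: 0.0
```

>>> play_rows:
  increments: "-41 -45 0 0 0 0 1; -82 -90 0 0 0 0 1; -110 -117 0 0 0 0 1; -110 -117 0 0 0 0 1; -110 -117 0 0 0 0 1"

```text
clock: 1.98
tool_pos: [483.0, -194.8, 303.5]
tool_rot: [0.156, 0.988, 0.0, -0.001]
ft_force: [-0.0, 0.5, 0.3]
opening: 1.001
gripper_force: 0.0
```

Run:
```python
from cell import observe,get_image
from h import *
o=observe();print(o["clock"],o["tool_pos"],o["tool_rot"],o["joint_pos"])
g=get_image("wrist");pickle.dump(g,open("w1.pkl","wb"));cv2.imwrite("pics/w1.png",g["image"][:,:,::-1]);print(g["vertical_fov"],g["cx"],g["cy"],np.round(g["pose"],3).tolist())
```

```text
1.975 [ 482.98545934 -194.79455202  303.48196237] [ 1.55867611e-01  9.87777724e-01  3.40349203e-04 -5.82320284e-04] [-5.44664936e-01  2.09493541e-01 -4.55327717e-02  1.31710565e+00
  1.89260236e-04 -2.31653512e-01]
65.70646984690485 325.6177181138708 240.55910420950653 [[0.309, 0.919, 0.245, 420.788], [0.951, -0.299, -0.079, -174.016], [0.001, 0.257, -0.966, 373.403], [0.0, 0.0, 0.0, 1.0]]
```

View pics/w1.png

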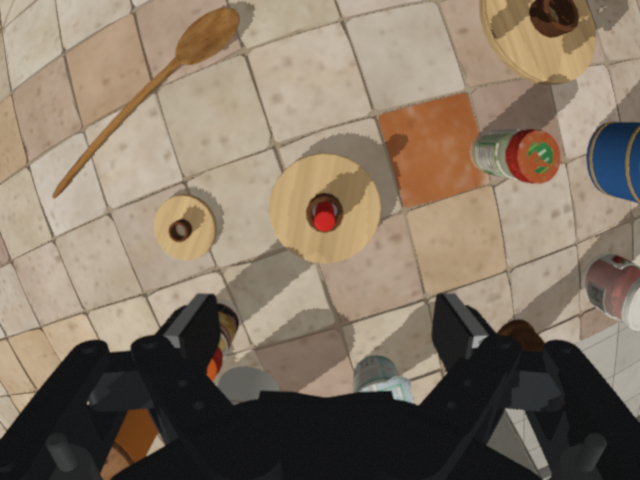

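The wrist view shows the stem's red top at about (324,216), on the plate with its centre near (325,208). The small decoy is at (185,228), the large one is at the upper right, and the fingers are open and clear.

```bash
cat >> h.py <<'E'
def blob(g,near,hsvf,rad=70):
    h=cv2.cvtColor(cv2.resize(g["image"],None,fx=1,fy=1),cv2.COLOR_RGB2HSV).astype(int);m=hsvf(h[...,0],h[...,1],h[...,2])
    yy,xx=np.mgrid[:480,:640];m=m&(np.hypot(xx-near[0],yy-near[1])<rad)
    n,l,s,c=cv2.connectedComponentsWithStats(m.astype(np.uint8));
    if n<2:return None
    i=1+s[1:,4].argmax();return (l==i).astype(np.uint8),s[i],c[i]
red=lambda h,s,v:((h<6)|(h>174))&(s>180)&(v>100)
redtop=lambda h,s,v:((h<8)|(h>172))&(s>150)&(v>200)
wood=lambda h,s,v:(h>12)&(h<26)&(s>75)&(v>70)
def ell(m):
    c=max(cv2.findContours(cv2.morphologyEx(m,cv2.MORPH_OPEN,np.ones((5,5))),cv2.RETR_EXTERNAL,cv2.CHAIN_APPROX_NONE)[0],key=cv2.contourArea);return cv2.fitEllipse(cv2.convexHull(c))
E
python3 - <<'E'
from h import *
G={n:pickle.load(open(n+".pkl","rb")) for n in("scene0","side0","w1")}
w=G["w1"]
print(w["image"][[208,212,216,220,224,228],324].tolist())
b=blob(w,(324,214),red,25);print(b[1],b[2])
b2=blob(w,(324,216),redtop,25);print(b2[1:] )
e=ell(blob(w,(325,208),wood,75)[0]);print("plate",e)
print(plane(ray(w,*e[0],True),25))
u,v=b[2];
for z in (70,75,79):print(z,plane(ray(w,324,216,True),z))
s,d=G["scene0"],G["side0"]
for n,g,nr in(("sc",s,(378,296)),("sd",d,(345,303))):
    b=blob(g,nr,red,15);print(n,b[1],b[2])
    e=ell(blob(g,(nr[0],nr[1]+18),wood,40)[0]);print(e,plane(ray(g,*e[0]),25))
print(tri(ray(s,378.5,290.5),ray(d,345,298),ray(w,324,216,True)))
E
```

```text
[[85, 13, 12], [159, 33, 29], [187, 44, 38], [188, 42, 35], [191, 41, 36], [194, 41, 35]]
[313 211  23  21 366] [324.09562842 220.50819672]
(array([317, 225,   1,   1,   1], dtype=int32), array([317., 225.]))
plate ((324.59149169921875, 207.86801147460938), (110.53714752197266, 112.19624328613281), 81.87562561035156)
[ 478.2 -193.4   25. ]
70 [ 477.2 -193.5   70. ]
75 [ 476.2 -193.2   75. ]
79 [ 475.5 -192.9   79. ]
sc [375 288   7  18  94] [378.67021277 296.0106383 ]
((378.58221435546875, 304.5437927246094), (61.23798751831055, 70.85153198242188), 88.43372344970703) [ 497.9 -187.2   25. ]
sd [340 295  10  20 154] [344.74025974 304.27922078]
((349.27423095703125, 317.9906311035156), (68.54810333251953, 73.29690551757812), 99.31074523925781) [ 491.  -186.1   25. ]
(array([ 479.5, -194.6,   74.2]), array([2.9, 2.9, 3.3]))
```

>>> play_rows:
  increments: "2 0 45 0 0 0 1; 4 -0.5 90 0 0 0 1; 4 -0.5 110 0 0 0 1; 4 -0.5 110 0 0 0 1; 4 -0.5 110 0 0 0 1"

```text
clock: 2.65
tool_pos: [479.7, -194.0, 195.2]
tool_rot: [0.155, 0.988, -0.0, 0.001]
ft_force: [0.1, 0.5, 0.7]
opening: 0.998
gripper_force: 0.0
```

Run:
```python
from cell import observe,get_image
from h import *
o=observe();print(o["clock"],o["tool_pos"],o["tool_rot"])
g=get_image("wrist");pickle.dump(g,open("w2.pkl","wb"));cv2.imwrite("pics/w2.png",g["image"][:,:,::-1]);print(np.round(g["pose"],3).tolist())
```

```text
2.65 [ 479.74730591 -194.04224724  195.22408702] [ 1.55316880e-01  9.87864305e-01 -2.97707015e-04  8.32780875e-04]
[[0.308, 0.919, 0.248, 417.342], [0.951, -0.297, -0.08, -173.221], [-0.0, 0.26, -0.966, 264.965], [0.0, 0.0, 0.0, 1.0]]
```

View pics/w2.png

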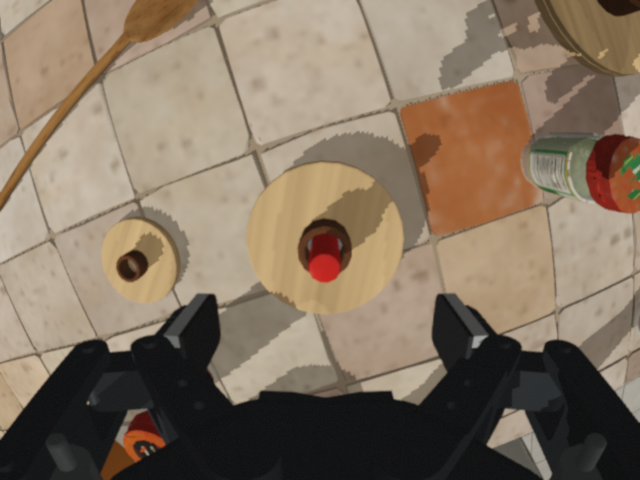

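The stem's top disc is now at about (324,264), midway between the open fingertips. The plate is centred at about (326,237).

Run:
```python
from h import *
G={n:pickle.load(open(n+".pkl","rb")) for n in("scene0","side0","w1","w2")}
w1,w2,s,d=[G[k] for k in("w1","w2","scene0","side0")]
r=[]
for w,nr in((w1,(324,221)),(w2,(324,260))):
    m,st,c=blob(w,nr,red,30);x0,y0,W,H,_=st;cx=(2*x0+W-1)/2;
    lower=np.nonzero(m.any(1))[0].max();rows=m.sum(1);W2=rows.max();cy=lower+.5-W2/2
    rr=np.nonzero(m[int(cy)])[0];cx=rr.mean();print(st,W2,cx,cy);r.append(ray(w,cx,cy,True))
    print([plane(r[-1],z) for z in (74,79)])
    e=ell(blob(w,(325,235 if w is w2 else 208),wood,95)[0]);print("plate",e,plane(ray(w,*e[0],True),25))
print(tri(*r)); print(tri(*r,ray(s,378.5,290.5),ray(d,345,298)))
```

```text
[313 211  23  21 366] 23 324.0 220.0
[array([ 479.6, -194.3,   74. ]), array([ 478.6, -193.9,   79. ])]
plate ((324.59149169921875, 207.86801147460938), (110.53714752197266, 112.19624328613281), 81.87562561035156) [ 478.2 -193.4   25. ]
[308 246  33  36 761] 33 324.0 265.0
[array([ 479.1, -194.1,   74. ]), array([ 477.5, -193.6,   79. ])]
plate ((324.71319580078125, 237.18170166015625), (153.47760009765625, 157.68089294433594), 88.65846252441406) [ 476.5 -193.    25. ]
(array([ 480.4, -194.6,   69.9]), array([0., 0.]))
(array([ 480.3, -194.6,   74.1]), array([0.8, 1.3, 2.5, 2.5]))
```

>>> play_rows:
  increments: "1 0 25 0 0 0 1; 1 0 50 0 0 0 1; 1 0 69 0 0 0 1; 1 0 69 0 0 0 1; 1 0 69 0 0 0 1"

```text
clock: 3.32
tool_pos: [479.0, -194.4, 126.2]
tool_rot: [0.156, 0.988, -0.0, 0.001]
ft_force: [-0.2, -1.2, 0.5]
opening: 1.0
gripper_force: 0.0
```

>>> play_rows:
  increments: "0 0 0 0 0 0 0.5; 0 0 0 0 0 0 0.3; 0 0 0 0 0 0 0; 0 0 0 0 0 0 0; 0 0 0 0 0 0 0"
  squeeze: 50

```text
clock: 3.95
tool_pos: [478.5, -194.4, 125.1]
tool_rot: [0.156, 0.988, -0.0, 0.0]
ft_force: [-2.4, -1.3, 3.2]
opening: 0.192
gripper_force: 48.8
```

>>> play_rows:
  increments: "0 0 0 0 0 0 0; 0 0 0 0 0 0 0; 0 0 0 0 0 0 0"

```text
clock: 4.32
tool_pos: [478.5, -194.4, 125.1]
tool_rot: [0.156, 0.988, -0.0, 0.0]
ft_force: [-2.5, -1.8, 6.3]
opening: 0.195
gripper_force: 48.9
```

>>> play_rows:
  increments: "0 0 -3 0 0 0 0; 0 0 -8 0 0 0 0; 0 0 -15 0 0 0 0; 0 0 -22 0 0 0 0; 0 0 -30 0 0 0 0"

```text
clock: 4.95
tool_pos: [478.5, -194.1, 155.4]
tool_rot: [0.156, 0.988, -0.0, 0.0]
ft_force: [-0.2, 0.5, -4.2]
opening: 0.186
gripper_force: 48.8
```

>>> play_rows:
  increments: "0 0 -20 0 0 0 0; 0 0 -45 0 0 0 0; 0 0 -75 0 0 0 0; 0 0 -105 0 0 0 0; 0 0 -135 0 0 0 0"

```text
clock: 5.58
tool_pos: [478.3, -194.0, 291.3]
tool_rot: [0.156, 0.988, -0.0, 0.0]
ft_force: [-0.0, 0.2, -3.7]
opening: 0.192
gripper_force: 48.9
```

>>> play_rows:
  increments: "0 0 -10 0 0 0 0; 0 0 -10 0 0 0 0; 0 0 -10 0 0 0 0"

```text
clock: 5.95
tool_pos: [478.2, -194.0, 298.7]
tool_rot: [0.156, 0.988, 0.0, -0.001]
ft_force: [-0.5, 0.2, -3.9]
opening: 0.194
gripper_force: 49.1
```

Run:
```python
from cell import observe,get_image
from h import *
o=observe();print(o["clock"],o["tool_pos"],o["tool_rot"],o["ft_force"],o["ft_torque"])
a=[]
for n in("wrist","side","scene"):
    g=get_image(n);pickle.dump(g,open(n+"3.pkl","wb"));a.append(g["image"])
cv2.imwrite("pics/w3.png",cv2.resize(np.vstack([np.hstack(a[:2]),np.hstack([a[2],a[2]])])[:,:,::-1],(800,600),interpolation=cv2.INTER_AREA))
```

```text
5.95 [ 478.15127363 -193.95873824  298.65756174] [ 1.55747405e-01  9.87796444e-01  3.54692145e-04 -8.97176258e-04] [-0.53602489  0.16567702 -3.94774877] [0.01757596 0.04446187 0.00527363]
```

View pics/w3.png

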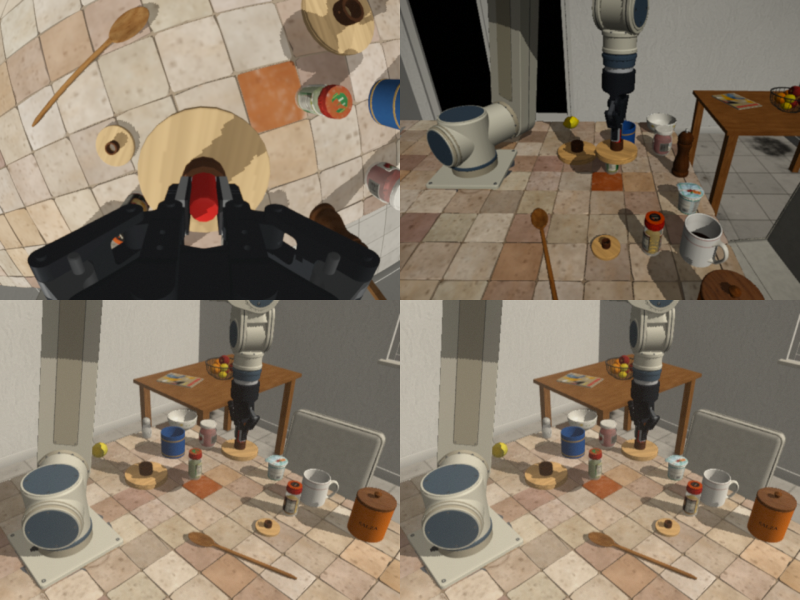

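Both the lid and the cover hang level on the stem (-3.9 N matches their combined weight), and the tin and jars haven't moved. Next I'll look at the tin with the wrist camera, away from the lid.

>>> play_rows:
  increments: "-2 20 0 0 0 0 0; -6 60 0 0 0 0 0; -10 105 0 0 0 0 0; -15 150 0 0 0 0 0; -20 195 0 0 0 0 0"

```text
clock: 6.72
tool_pos: [557.9, -13.4, 299.3]
tool_rot: [0.156, 0.988, -0.0, -0.0]
ft_force: [0.1, -0.8, -3.7]
opening: 0.188
gripper_force: 49.2
```

>>> play_rows:
  increments: "-4 45 0 0 0 0 0; -8 90 0 0 0 0 0; -12 130 0 0 0 0 0; -15 157 0 0 0 0 0; -15 157 0 0 0 0 0"

```text
clock: 7.35
tool_pos: [620.5, 131.8, 298.5]
tool_rot: [0.155, 0.988, -0.0, -0.001]
ft_force: [-0.5, -0.5, -4.6]
opening: 0.19
gripper_force: 49.3
```

Run:
```python
from cell import observe,get_image
from h import *
o=observe();print(o["clock"],o["tool_pos"],o["tool_rot"])
g=get_image("wrist");pickle.dump(g,open("w4.pkl","wb"));cv2.imwrite("pics/w4.png",g["image"][:,:,::-1])
```

```text
7.35 [620.46432548 131.75542108 298.51523699] [ 1.54528412e-01  9.87987996e-01 -6.79634229e-05 -8.28284111e-04]
```

>>> play_rows:
  increments: "0 15 0 0 0 0 0; -12 38 0 0 0 0 0; -20 60 0 0 0 0 0; -20 60 0 0 0 0 0; -20 60 0 0 0 0 0"

```text
clock: 8.02
tool_pos: [657.4, 180.5, 299.7]
tool_rot: [0.156, 0.988, -0.0, -0.0]
ft_force: [-0.3, -1.0, -3.9]
opening: 0.193
gripper_force: 49.5
```

Run:
```python
from cell import observe,get_image
from h import *
o=observe();print(o["clock"],o["tool_pos"],o["tool_rot"])
g=get_image("wrist");pickle.dump(g,open("w5.pkl","wb"));cv2.imwrite("pics/w5.png",g["image"][:,:,::-1])
a=cv2.imread("pics/w4.png");b=cv2.imread("pics/w5.png")
cv2.imwrite("pics/w45.png",np.hstack([a[:300,100:500],b[:300,100:500]]))
```

```text
8.025 [657.35227859 180.48096078 299.74821068] [ 1.55961042e-01  9.87763168e-01 -1.71741657e-04 -2.20478959e-04]
```

View pics/w45.png

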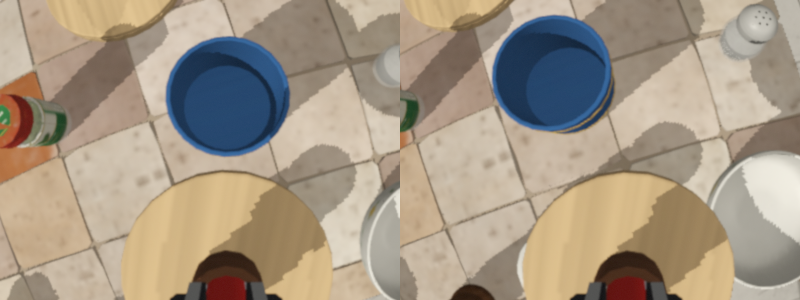

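Both wrist views show the rim ring clear of the lid, centred at about (328,96) and (252,73) in full-image pixels.

Run:
```python
from h import *
from scipy.optimize import least_squares
obs=[]
for n,c in(("w4",(328,96)),("w5",(252,73))):
    g=pickle.load(open(n+".pkl","rb"));im=g["image"]
    hsv=cv2.cvtColor(im,cv2.COLOR_RGB2HSV).astype(int)
    # outermost edge of bright rim along radial directions: profile of blue-ness / brightness
    blue=((hsv[...,0]>100)&(hsv[...,0]<125)&(hsv[...,1]>110)&(hsv[...,2]>70)).astype(np.uint8)
    blue=cv2.morphologyEx(blue,cv2.MORPH_OPEN,np.ones((3,3),np.uint8))
    k=blob(g,c,lambda h,s,v:(h>100)&(h<125)&(s>110),80)[0]
    e=ell(k);print(n,"outer contour",np.round(e[0],1),np.round(e[1],1))
    if n=="w4":
        for a in range(0,360,30):
            p=[int(hsv[int(round(c[1]+r*np.sin(np.radians(a)))),int(round(c[0]+r*np.cos(np.radians(a)))),2]) for r in range(48,68,1)];print(a,p)
```

```text
w4 outer contour [327.3  95.9] [118.4 122.4]
0 [122, 121, 122, 123, 120, 120, 118, 110, 96, 94, 103, 107, 109, 113, 133, 151, 154, 154, 155, 155]
30 [66, 66, 66, 65, 68, 76, 89, 86, 86, 94, 106, 111, 121, 153, 204, 213, 213, 213, 213, 212]
60 [110, 110, 106, 87, 74, 69, 80, 128, 128, 148, 159, 156, 153, 176, 199, 200, 200, 199, 198, 197]
90 [110, 109, 110, 110, 105, 91, 82, 106, 136, 153, 158, 157, 152, 188, 198, 198, 197, 196, 196, 197]
120 [111, 111, 110, 108, 98, 86, 74, 95, 95, 125, 151, 159, 161, 156, 188, 199, 199, 199, 200, 201]
150 [102, 102, 87, 82, 83, 83, 81, 81, 81, 87, 120, 149, 157, 159, 160, 191, 191, 200, 201, 201]
180 [84, 85, 84, 84, 84, 85, 84, 85, 84, 89, 111, 140, 152, 156, 158, 166, 196, 205, 204, 203]
210 [83, 83, 82, 83, 83, 83, 84, 84, 84, 89, 122, 149, 153, 152, 160, 208, 208, 213, 213, 211]
240 [76, 76, 77, 85, 90, 92, 92, 96, 96, 117, 147, 151, 151, 161, 205, 212, 212, 213, 215, 215]
270 [111, 112, 113, 114, 114, 113, 114, 119, 138, 152, 152, 146, 150, 201, 214, 214, 215, 215, 216, 217]
300 [125, 125, 125, 125, 126, 126, 126, 135, 135, 149, 156, 146, 135, 129, 147, 149, 149, 147, 147, 149]
330 [132, 132, 132, 132, 132, 131, 131, 134, 134, 152, 159, 153, 145, 122, 138, 144, 144, 145, 145, 146]
w5 outer contour [251.5  73. ] [112.9 120.1]
```

```bash
cat > tin.py <<'E'
from h import *
from scipy.optimize import least_squares
C={}
for n,c,skip in(("w4",(328,96),(20,170)),("w5",(252,73),(-20,150))):
    g=pickle.load(open(n+".pkl","rb"))
    k=blob(g,c,lambda h,s,v:(h>100)&(h<125)&(s>110),80)[0]
    k=cv2.morphologyEx(k,cv2.MORPH_OPEN,np.ones((3,3),np.uint8))
    ct=max(cv2.findContours(k,cv2.RETR_EXTERNAL,cv2.CHAIN_APPROX_NONE)[0],key=cv2.contourArea)[:,0].astype(float)
    d=ct-c; ct=ct+.5*d/np.linalg.norm(d,axis=1)[:,None]
    for full in (1,0):
        a=np.degrees(np.arctan2(d[:,1],d[:,0])); q=ct if full else ct[~((a>skip[0])&(a<skip[1]))]
        for z in(85,90,95,100):
            P=np.array([plane(ray(g,u,v,True),z)[:2] for u,v in q])
            s=least_squares(lambda p:np.hypot(P[:,0]-p[0],P[:,1]-p[1])-p[2],[525,160,46],loss="soft_l1")
            s2=least_squares(lambda p:np.hypot(P[:,0]-p[0],P[:,1]-p[1])-46,[525,160],loss="soft_l1")
            print(n,full,z,s.x.round(1),np.sqrt(np.mean(s.fun**2)).round(2),s2.x.round(1))
E
python3 tin.py
```

```text
w4 1 85 [522.7 165.3  46.4] 0.27 [522.7 165.3]
w4 1 90 [523.3 165.   45.5] 0.26 [523.3 165. ]
w4 1 95 [523.9 164.8  44.7] 0.26 [523.9 164.8]
w4 1 100 [524.5 164.6  43.9] 0.26 [524.5 164.6]
w4 0 85 [522.6 165.4  46.3] 0.26 [522.3 165.5]
w4 0 90 [523.3 165.1  45.5] 0.25 [523.8 164.9]
w4 0 95 [523.9 164.9  44.7] 0.25 [525.4 164.3]
w4 0 100 [524.5 164.7  43.9] 0.25 [526.9 163.7]
w5 1 85 [522.1 164.   46.7] 0.42 [522. 164.]
w5 1 90 [523.4 164.7  45.9] 0.41 [523.4 164.7]
w5 1 95 [524.7 165.3  45.1] 0.4 [524.7 165.3]
w5 1 100 [525.9 166.   44.2] 0.39 [525.9 165.8]
w5 0 85 [521.9 163.8  46.6] 0.26 [521.2 163.7]
w5 0 90 [523.1 164.5  45.8] 0.25 [523.5 164.5]
w5 0 95 [524.4 165.1  44.9] 0.25 [525.8 165.3]
w5 0 100 [525.7 165.8  44.1] 0.25 [528.1 166. ]
```

Run:
```python
from h import *
from scipy.optimize import least_squares
X=np.array([-.9515,.3076]);Y=np.array([.3076,.9515])
for n,t in(("w4",(620.46,131.76,298.5)),("w5",(657.35,180.48,299.7))):
    g=pickle.load(open(n+".pkl","rb"))
    m,st,c=blob(g,(325,320),red,60);print(st,c)
    lo=st[1]+st[3]; 
    ct=max(cv2.findContours(m,cv2.RETR_EXTERNAL,cv2.CHAIN_APPROX_NONE)[0],key=cv2.contourArea)[:,0].astype(float)
    q=ct[ct[:,1]>lo-12]+[0,.5]
    z=t[2]-46;P=np.array([plane(ray(g,u,v,True),z)[:2] for u,v in q])-t[:2]
    s=least_squares(lambda p:np.hypot(P[:,0]-p[0],P[:,1]-p[1])-9,[0,0],loss="soft_l1");print("stem in tool",X@s.x,Y@s.x,np.abs(s.fun).mean())
    k=blob(g,(325,250),wood,150)[0]
    ct=max(cv2.findContours(k,cv2.RETR_EXTERNAL,cv2.CHAIN_APPROX_NONE)[0],key=cv2.contourArea)[:,0].astype(float)
    q=ct[(ct[:,1]<240)&(ct[:,1]>0)];q=q[(np.hypot(*(q-[326,275]).T)>85)]
    P=np.array([plane(ray(g,u,v,True),t[2]-100)[:2] for u,v in q])-t[:2]
    s=least_squares(lambda p:np.hypot(P[:,0]-p[0],P[:,1]-p[1])-p[2],[0,0,54],loss="soft_l1");print("plate",X@s.x[:2],Y@s.x[:2],s.x[2],np.abs(s.fun).mean(),len(q))
```

```text
[ 304  277   45   77 2295] [328.67668845 320.86579521]
stem in tool 1.3709086783194149 0.5995224493206037 0.2562050295263444
plate 1.437534256065586 1.0662304328288585 51.86001721563899 0.1706778270521861 228
[ 304  278   45   76 2145] [329.05687646 322.65874126]
stem in tool 1.3440133093134043 0.6359783976182364 0.26094142812785487
plate 1.3124861285415304 1.5328075205457492 51.85671024843417 0.21407973646993214 227
```

>>> play_rows:
  increments: "20 -9 0 0 0 0 0; 55 -26 0 0 0 0 0; 95 -44 0 0 0 0 0; 120.7 -56.4 0 0 0 0 0; 120.7 -56.4 0 0 0 0 0"

```text
clock: 8.7
tool_pos: [523.2, 163.7, 301.2]
tool_rot: [0.156, 0.988, 0.0, 0.001]
ft_force: [0.3, 0.4, -4.0]
opening: 0.191
gripper_force: 49.6
```

>>> play_rows:
  increments: "0 0 10 0 0 0 0; 0 0 25 0 0 0 0; 0 0 40 0 0 0 0; 0 0 55 0 0 0 0; 0 0 65 0 0 0 0"

```text
clock: 9.32
tool_pos: [525.2, 164.4, 233.3]
tool_rot: [0.156, 0.988, -0.0, -0.001]
ft_force: [0.1, 1.1, -3.9]
opening: 0.193
gripper_force: 49.4
```

>>> play_rows:
  increments: "0 0 0 0 0 0 0; 0 0 0 0 0 0 0"

```text
clock: 9.57
tool_pos: [525.6, 164.5, 235.3]
tool_rot: [0.156, 0.988, 0.0, 0.0]
ft_force: [-0.1, -0.8, -4.6]
opening: 0.19
gripper_force: 49.4
```

Run:
```python
from cell import observe,get_image
from h import *
o=observe();print(o["clock"],o["tool_pos"],o["tool_rot"],o["ft_force"])
a=[]
for n in("side","scene"):
    g=get_image(n);pickle.dump(g,open(n+"6.pkl","wb"));a.append(g["image"])
c=np.hstack([cv2.resize(a[0][110:260,270:420],(400,400)),cv2.resize(a[1][120:270,200:350],(400,400))]);cv2.imwrite("pics/s6.png",c[:,:,::-1])
```

```text
9.575 [525.63871793 164.45442401 235.28791854] [1.55741227e-01 9.87797819e-01 1.13052508e-04 3.54589569e-04] [-0.0641402  -0.77925635 -4.57309465]
```

View pics/s6.png

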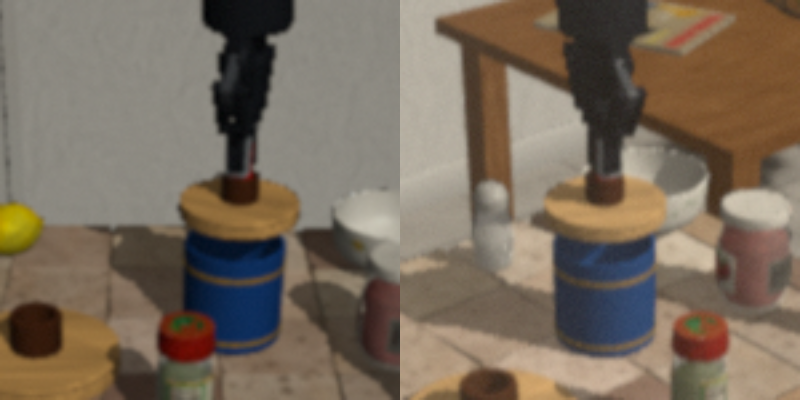

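The lid hovers over the tin: in the crops the plate edges are at 180–299 and 545–666, and the tin edges at 184–284 and 555–656. I'll measure the lateral offset properly.

Run:
```python
from h import *
bl=lambda h,s,v:(h>100)&(h<125)&(s>110)&(v>30)
tool=np.array([525.6,164.5]);X=np.array([-.9515,.3076]);Y=np.array([.3076,.9515])
for n,ct,cp in(("side6",(358,218),(359,187)),("scene6",(277,230),(277,197))):
    g=pickle.load(open(n+".pkl","rb"));S=4
    def edges(c,f,rad):
        m,st,_=blob(g,c,f,rad);W=[]
        L=[];Rr=[]
        for y in range(st[1],st[1]+st[3]):
            x=np.nonzero(m[y])[0]
            if len(x)>8:L.append(x.min());Rr.append(x.max())
        return np.array(L),np.array(Rr),st
    L,Rr,st=edges(ct,bl,30);tc=np.median((L+Rr)/2);print(n,"tin",np.median(L),np.median(Rr),st)
    L,Rr,sp=edges(cp,wood,28);w=Rr-L;k=w>=w.max()-1;pc=((L+Rr)/2)[k].mean();print("plate",sp,pc,tc,w.max())
    ax=np.asarray(g["pose"])[:3,0]
    # tin centre line at mid-height from predicted 3D; plate at z~132
    def proj(P):
        M=np.asarray(g["pose"]);p=M[:3,:3].T@(P-M[:3,3]);f=240/np.tan(np.radians(g["vertical_fov"]/2));return p[0]/p[2]*f+g["cx"],p[2]/f
    u,s=proj(np.array([524.1,165,70]));print(" tin: obs-pred mm",(tc-u)*s)
    u,s=proj(np.array([525.6,164.5,133]));print(" plate: obs-pred(tcp) mm",(pc-u)*s)
```

```text
side6 tin 344.0 374.0 [339 214  37  24 607]
plate [337 177  46  23 729] 359.5 357.5 45
 tin: obs-pred mm 0.6589525029779608
 plate: obs-pred(tcp) mm 1.144855987948625
scene6 tin 276.0 294.0 [274 224  21  24 343]
plate [252 186  48  25 857] 276.2 285.0 46
 tin: obs-pred mm 22.639371926578153
 plate: obs-pred(tcp) mm 0.9943596860847058
```

Run:
```python
from h import *
for n in("scene0","scene6","side0","side6"):
    g=pickle.load(open(n+".pkl","rb"));im=g["image"].astype(float)
    b=im[...,2]-im[...,0]   # blueness
    c0=277 if "scene" in n else 358; out=[]
    for y in (range(222,242) if "scene" in n else range(208,232)):
        r=b[y,c0-32:c0+32]; x=np.arange(c0-32,c0+32); m=np.nonzero(r>15)[0]
        if len(m)<20: continue
        def sub(i,j): # crossing of 15 between i (out) and j (in)
            return x[i]+(15-r[i])/(r[j]-r[i])*(x[j]-x[i])
        l=sub(m[0]-1,m[0]);q=sub(m[-1]+1,m[-1]);out.append(((l+q)/2,q-l))
    o=np.median(np.array(out),0);print(n,o,len(out))
    M=np.asarray(g["pose"]);f=240/np.tan(np.radians(g["vertical_fov"]/2))
    p=M[:3,:3].T@(np.array([524.1,165,60])-M[:3,3]);print("   pred tin u",p[0]/p[2]*f+g["cx"],"mm off",(o[0]-p[0]/p[2]*f-g["cx"])*p[2]/f,"width pred",92*f/p[2])
```

```text
scene0 [277.96341463  33.6625    ] 15
   pred tin u 275.5749018381616 mm off 5.723825986406371 width pred 38.39096047861512
scene6 [278.08712121  33.50757576] 15
   pred tin u 275.5749018381616 mm off 6.0202761150772215 width pred 38.39096047861512
side0 [358.01785714  34.91454545] 21
   pred tin u 357.054763401441 mm off 2.3604111511149797 width pred 37.537792586867276
side6 [358.04901961  34.82211538] 21
   pred tin u 357.054763401441 mm off 2.436786094369192 width pred 37.537792586867276
```

Run:
```python
from h import *
for n in("scene0","side0"):
    g=pickle.load(open(n+".pkl","rb"));im=g["image"].astype(int)
    y=228 if n=="scene0" else 222;c=277 if n=="scene0" else 358
    for a,b in((c-24,c-13),(c+13,c+24)):print(n,a,im[y,a:b].tolist())
    out=[]
    for y in (range(222,242) if n=="scene0" else range(208,232)):
        r=np.log((im[y,:,2]+5.)/(im[y,:,0]+5));x=np.arange(640);m=[i for i in range(c-26,c+27) if r[i]>.15]
        if len(m)<30: continue
        def sub(i,j):return i+(.15-r[i])/(r[j]-r[i])*(j-i)
        l=sub(m[0]-1,m[0]);q=sub(m[-1]+1,m[-1]);out.append(((l+q)/2,q-l))
    print(np.median(np.array(out),0),len(out))
```

```text
scene0 253 [[157, 136, 114], [169, 146, 121], [172, 149, 126], [164, 143, 120], [131, 113, 99], [76, 71, 70], [47, 49, 58], [48, 51, 61], [43, 46, 59], [45, 51, 62], [46, 52, 62]]
scene0 290 [[50, 75, 111], [54, 76, 114], [55, 78, 113], [52, 75, 112], [52, 71, 110], [65, 76, 100], [93, 86, 81], [101, 89, 75], [101, 92, 74], [104, 91, 77], [107, 94, 78]]
[276.90900933  36.24744447] 13
side0 334 [[76, 63, 52], [73, 62, 51], [76, 63, 52], [69, 58, 47], [52, 45, 43], [19, 23, 33], [4, 16, 32], [5, 17, 38], [8, 24, 44], [4, 24, 48], [8, 29, 54]]
side0 371 [[14, 46, 89], [13, 41, 86], [9, 38, 81], [31, 47, 79], [87, 83, 92], [133, 118, 105], [150, 131, 109], [136, 119, 100], [111, 96, 79], [86, 74, 60], [81, 70, 58]]
[356.97529929  36.26291031] 14
```

>>> play_rows:
  increments: "1.3 -1.3 0 0 0 0 0; 2.5 -2.6 0 0 0 0 0; 2.5 -2.6 4 0 0 0 0; 2.5 -2.6 8 0 0 0 0; 2.5 -2.6 12 0 0 0 0"

```text
clock: 10.3
tool_pos: [522.2, 162.7, 222.4]
tool_rot: [0.156, 0.988, -0.0, -0.0]
ft_force: [-0.3, -0.3, -4.5]
opening: 0.194
gripper_force: 49.4
```

>>> play_rows:
  increments: "0 0 1.5 0 0 0 0; 0 0 3 0 0 0 0; 0 0 4.5 0 0 0 0; 0 0 6 0 0 0 0; 0 0 6 0 0 0 0"

```text
clock: 10.92
tool_pos: [522.1, 162.7, 216.8]
tool_rot: [0.156, 0.988, -0.0, -0.0]
ft_force: [0.4, -0.1, -3.6]
opening: 0.197
gripper_force: 49.4
```

>>> play_rows:
  increments: "0 0 1 0 0 0 0; 0 0 2 0 0 0 0; 0 0 3 0 0 0 0; 0 0 4 0 0 0 0; 0 0 4 0 0 0 0"

```text
clock: 11.55
tool_pos: [522.1, 162.7, 212.8]
tool_rot: [0.156, 0.988, -0.0, -0.0]
ft_force: [-0.6, 0.7, -4.4]
opening: 0.192
gripper_force: 49.5
```

>>> play_rows:
  increments: "0 0 1 0 0 0 0; 0 0 2 0 0 0 0; 0 0 3 0 0 0 0; 0 0 3 0 0 0 0; 0 0 3 0 0 0 0"

```text
clock: 12.18
tool_pos: [522.2, 162.7, 209.9]
tool_rot: [0.156, 0.988, 0.0, 0.0]
ft_force: [-0.3, -0.2, -3.7]
opening: 0.194
gripper_force: 49.5
```

Entered freely with no side load. On down to the seat.

>>> play_rows:
  increments: "0 0 0.7 0 0 0 0; 0 0 1.4 0 0 0 0; 0 0 2.1 0 0 0 0; 0 0 2.8 0 0 0 0; 0 0 2.8 0 0 0 0"

```text
clock: 12.8
tool_pos: [522.2, 162.7, 207.0]
tool_rot: [0.156, 0.988, -0.0, -0.0]
ft_force: [-0.1, 0.1, -4.1]
opening: 0.193
gripper_force: 49.5
```

>>> play_rows:
  increments: "0 0 0.4 0 0 0 0; 0 0 0.8 0 0 0 0; 0 0 1.2 0 0 0 0; 0 0 1.2 0 0 0 0"

```text
clock: 13.3
tool_pos: [522.2, 162.7, 206.2]
tool_rot: [0.156, 0.988, 0.0, 0.0]
ft_force: [-1.0, -1.5, 0.3]
opening: 0.192
gripper_force: 50.0
```

>>> play_rows:
  increments: "0 0 0.3 0 0 0 0; 0 0 0.6 0 0 0 0; 0 0 0.6 0 0 0 0"

```text
clock: 13.68
tool_pos: [522.2, 162.6, 206.1]
tool_rot: [0.156, 0.988, 0.0, 0.001]
ft_force: [-3.3, -1.8, 6.2]
opening: 0.192
gripper_force: 50.7
```

Run:
```python
from cell import observe
o=observe();print(o["tool_pos"],o["ft_force"],o["ft_torque"])
```

```text
[522.23822341 162.63557033 206.09554019] [-3.32812181 -1.81225196  6.23677607] [-0.26133653  0.69042038 -0.0412452 ]
```

>>> play_rows:
  increments: "0 0 -0.5 0 0 0 0; 0 0 -0.5 0 0 0 0.22; 0 0 -0.5 0 0 0 0.3; 0 0 -0.5 0 0 0 0.5; 0 0 -0.5 0 0 0 0.75"

```text
clock: 14.3
tool_pos: [522.3, 162.7, 205.7]
tool_rot: [0.156, 0.988, 0.0, -0.0]
ft_force: [-0.3, 0.6, -0.7]
opening: 0.693
gripper_force: 0.0
```

>>> play_rows:
  increments: "0 0 0 0 0 0 0.75; 0 0 0 0 0 0 0.75; 0 0 0 0 0 0 0.75"

```text
clock: 14.68
tool_pos: [522.2, 162.7, 205.8]
tool_rot: [0.156, 0.988, 0.0, 0.0]
ft_force: [-0.4, 0.2, 0.6]
opening: 0.75
gripper_force: 0.0
```

Run:
```python
from cell import observe,get_image
from h import *
o=observe();print(o["clock"],o["tool_pos"],o["opening"],o["ft_force"])
a=[]
for n in("side","scene","wrist"):
    g=get_image(n);pickle.dump(g,open(n+"7.pkl","wb"));a.append(g["image"])
c=np.hstack([cv2.resize(a[0][120:270,290:420],(260,300)),cv2.resize(a[1][130:280,210:340],(260,300)),cv2.resize(a[2],(280,300))]);cv2.imwrite("pics/s7.png",c[:,:,::-1])
```

```text
14.675 [522.20752495 162.70845951 205.7960773 ] 0.7500061315000346 [-0.42118282  0.22326763  0.5593006 ]
```

View pics/s7.png

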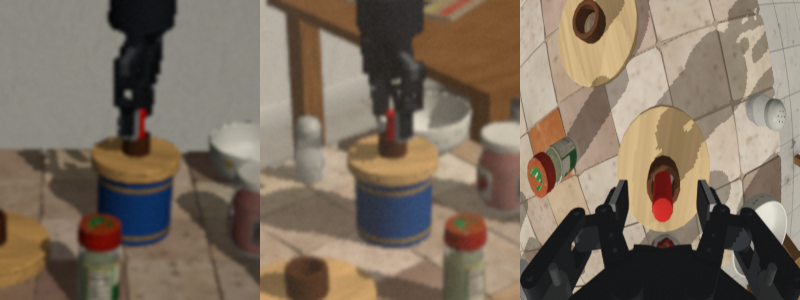

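The lid is home: the cover lies level on the tin with its skirt over the rim, and the fingers are open around the stem. Now the collar.

>>> play_rows:
  increments: "0 0 7 0 0 0 0.75; 0 0 14 0 0 0 0.75; 0 0 21.5 0 0 0 0.75; 0 0 21.5 0 0 0 0.75; 0 0 21.5 0 0 0 0.75"

```text
clock: 15.45
tool_pos: [522.3, 162.7, 184.3]
tool_rot: [0.156, 0.988, -0.0, 0.0]
ft_force: [-0.5, -0.4, 0.6]
opening: 0.751
gripper_force: 0.0
```

>>> play_rows:
  increments: "0 0 0 0 0 0 0.6; 0 0 0 0 0 0 0.5; 0 0 0 0 0 0 0.45; 0 0 0 0 0 0 0.42; 0 0 0 0 0 0 0.4"
  squeeze: 30

```text
clock: 16.08
tool_pos: [522.3, 162.9, 184.4]
tool_rot: [0.156, 0.988, 0.0, 0.0]
ft_force: [1.2, 0.9, 1.1]
opening: 0.401
gripper_force: 2.0
```

>>> play_rows:
  increments: "0 0 0 0 0 0 0.36; 0 0 0 0 0 0 0.3; 0 0 0 0 0 0 0.2; 0 0 0 0 0 0 0.2"
  squeeze: 30

```text
clock: 16.58
tool_pos: [522.4, 162.9, 184.6]
tool_rot: [0.156, 0.988, 0.0, 0.0]
ft_force: [-0.7, 2.3, 5.2]
opening: 0.378
gripper_force: 29.8
```

Run:
```python
from cell import observe
o=observe();print(o["tool_pos"],o["tool_rot"],o["opening"],o["gripper_force"],o["ft_force"],o["ft_torque"])
```

```text
[522.35802428 162.86495689 184.62408036] [1.55728651e-01 9.87799788e-01 2.78818013e-04 2.97188142e-04] 0.37845385180340785 29.819086398929358 [-0.72195142  2.25433668  5.22095112] [ 0.51276583  0.13404751 -0.11257321]
```

>>> play_rows:
  increments: "0 0 -1 0 0 0 0.2; 0 0 -3 0 0 0 0.2; 0 0 -5 0 0 0 0.2; 0 0 -8 0 0 0 0.2; 0 0 -8 0 0 0 0.2"

```text
clock: 17.2
tool_pos: [522.3, 162.7, 192.5]
tool_rot: [0.156, 0.988, 0.0, 0.0]
ft_force: [-0.7, -0.4, -1.0]
opening: 0.383
gripper_force: 29.9
```

Run:
```python
from cell import observe,get_image
from h import *
o=observe();print(o["tool_pos"],o["opening"],o["ft_force"],o["ft_torque"])
a=[]
for n in("side","scene","wrist"):
    g=get_image(n);pickle.dump(g,open(n+"8.pkl","wb"));a.append(g["image"])
c=np.hstack([cv2.resize(a[0][120:270,290:420],(260,300)),cv2.resize(a[1][130:280,210:340],(260,300)),cv2.resize(a[2],(280,300))]);cv2.imwrite("pics/s8.png",c[:,:,::-1])
```

```text
[522.32273469 162.68674237 192.52163378] 0.3828676895007428 [-0.7168943  -0.37928097 -1.00810673] [0.06383017 0.00653249 0.03094958]
```

View pics/s8.png

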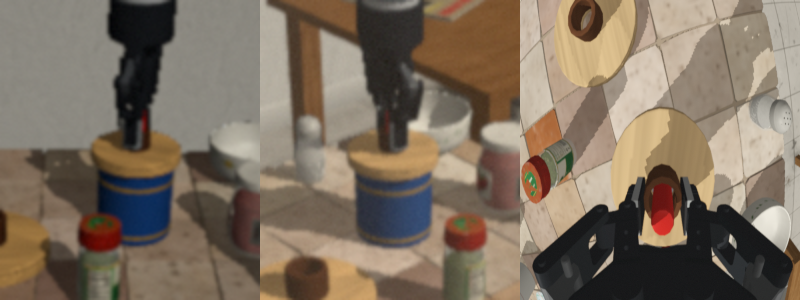

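The cover alone is rising, with a force near its own weight and negligible side load. I'll keep going straight up.

>>> play_rows:
  increments: "0 0 -4 0 0 0 0.2; 0 0 -9 0 0 0 0.2; 0 0 -14 0 0 0 0.2; 0 0 -19 0 0 0 0.2; 0 0 -24 0 0 0 0.2"

```text
clock: 17.98
tool_pos: [522.2, 162.7, 216.7]
tool_rot: [0.156, 0.988, 0.0, 0.0]
ft_force: [-0.1, -0.5, -2.6]
opening: 0.385
gripper_force: 30.0
```

>>> play_rows:
  increments: "0 0 -5 0 0 0 0.2; 0 0 -10 0 0 0 0.2; 0 0 -15 0 0 0 0.2; 0 0 -20 0 0 0 0.2; 0 0 -25 0 0 0 0.2"

```text
clock: 18.6
tool_pos: [522.2, 162.7, 241.6]
tool_rot: [0.156, 0.988, -0.0, 0.0]
ft_force: [-0.1, -0.7, -1.7]
opening: 0.382
gripper_force: 30.0
```

>>> play_rows:
  increments: "0 0 -8 0 0 0 0.2; 0 0 -18 0 0 0 0.2; 0 0 -30 0 0 0 0.2; 0 0 -40 0 0 0 0.2; 0 0 -45 0 0 0 0.2"

```text
clock: 19.23
tool_pos: [522.4, 162.7, 287.2]
tool_rot: [0.156, 0.988, 0.0, 0.0]
ft_force: [0.1, -0.7, -2.8]
opening: 0.383
gripper_force: 30.0
```

>>> play_rows:
  increments: "0 0 0 0 0 0 0.2; 0 0 0 0 0 0 0.2; 0 0 0 0 0 0 0.2; 0 0 0 0 0 0 0.2"

```text
clock: 19.73
tool_pos: [522.1, 162.7, 286.0]
tool_rot: [0.156, 0.988, -0.0, -0.0]
ft_force: [0.0, -0.9, -2.5]
opening: 0.385
gripper_force: 30.0
```

Run:
```python
from cell import observe,get_image
from h import *
o=observe();print(o["clock"],o["tool_pos"],o["opening"],o["ft_force"])
a=[]
for n in("side","scene"):
    g=get_image(n);a.append(g["image"])
c=np.hstack([cv2.resize(a[0][60:270,260:440],(360,420)),cv2.resize(a[1][70:280,180:360],(360,420))]);cv2.imwrite("pics/s9.png",c[:,:,::-1])
```

```text
19.725 [522.14874579 162.67889016 286.03260186] 0.3851397038534962 [ 0.00664695 -0.91876344 -2.53018927]
```

View pics/s9.png

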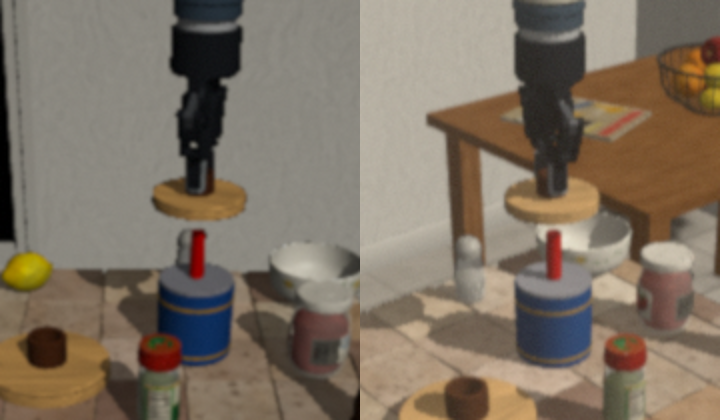

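The cover is held level and clear above the upright stem. The inner lid sits flush in the tin, which hasn't moved.

```bash
python3 -c "
from cell import order
print(order.job_done())"
```

```text
the job is handed in; nothing more can be done
None
```

The job is handed in at about 20 s: the inner lid is seated in the tin, and the gripper holds the wooden cover level about 40 mm above the stem, with the tin still where it stood and the shaker and jars untouched.

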